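# Wind the lifting jack up to the set pointer

### The arm

A 6-joint arm with a two-finger parallel gripper is mounted at the origin on a cart in front of the work surface, level with it; the furniture and walls round the work are solid. World frame = base frame: x ahead of the robot, y to its left, z up, the work surface at z = 0. Lengths are in mm, angles in degrees, forces in N, time in s.
With the tool pointing down it reaches from about 300 to 850 mm from the base axis. Payload 4.2 kg.
Tool frame: the origin (TCP) lies at the very end of the fingers, on their centre line; the grasp point (between the pads) lies 19 mm behind it (env.grasp_offset is the distance from the TCP to the grasp point, in mm); z points along the fingers, y is the line along which they close (so a half turn about z gives the same grasp; the last joint's range is limited). The gripper opens to 91 mm and grips with 3 to 60 N. Pads are 32 mm wide; open, the fingers measure 118 mm over their backs; the gripper's body (76 mm by 178 mm) begins 60 mm behind the grasp point.
Start: joints at [69.958, 18.312, 89.639, -0, 72.044, -1.146], TCP at [186.219, 544.027, 213.976] pointing down, gripper open.
Joint ranges: [-177.97, 177.97], [-48.28, 115.42], [12.27, 149.76], [-77.06, 257.06], [2.81, 150.46], [-146.56, 146.56]. Speed limits (degrees/s): [147.25, 147.25, 180, 180, 180, 180].

### API

Orientations are given as [roll, pitch, yaw] about the fixed x, y, z axes, in that order (R = Rz(yaw) Ry(pitch) Rx(roll)).
In Python, from workcell import env, eyes gives the robot as it stands.
- The arm moves only by the tool send_rows, never from a script. Its arguments are lists of equal length, an entry for each row: "grip": the opening, from -1 (shut) to 1 (fully open), so that 0 is half open; "xyz": the shift along the world's x, y, z in m, a list of three; "yaw": the turn about the world's z in degrees. A call has 1 to 8 rows; each row is the pose to reach, as a shift and turn from the pose commanded when the call began; what a row does not reach only later rows make up. A row lasts 1/12 s, in which the tool goes at most 41.7 mm and 7.16 degrees, less where a joint would pass 70% of its speed; a pose out of reach is approached as far as the arm can. A call with a gripper value outside its range is refused whole. The fingers move at their own pace and stop on an object; "grip_force" is the grip in N (left out, the last holds). Time passes only in rows, so rows that repeat a pose let the fingers close. It gives the time, the measured TCP pose, the force, the opening and the grip force at its end, in the units of the state.
- env.state(): the state, without advancing time (a new reading comes with each control period).
- eyes.grab_frame(name): name is "scene" or "side" or "wrist"; returns a dict with "frame" (480x640x3 uint8, red, green, blue), "fx", "fy", "cx", "cy" (pixels), "pose" (4x4, takes a point from camera to world coordinates). Camera axes: x right, y down, z forward; pixel columns grow to the right and rows downward; lengths in mm; the calibration is good to about 2 mm. A picture is of the moment at which its call begins. There is no depth.
- env.job_done(): hands the job in; it is judged then, once.
The state is a dict: "time_s": time; "qpos": joint angles; "qvel": joint speeds; "effort": joint torques, N m; "ee_pos": TCP position; "ee_rot": TCP orientation; "force": force on the tool from outside, world axes, zero at the start; "torque": the same for the moment, N m; "gripper_width": finger opening in mm; "gripper_force": force on a finger pad.
Only numpy, scipy, OpenCV 4.12 (cv2) and the standard library are available. Lean on these libraries where they do the work, as an engineer would, in place of code of your own. Each camera call takes 0.05 s, during which the arm holds its last target. There are 200 camera calls.

### The job

Fit the loose crank fully down on the jack's square drive shaft and wind it clockwise until the top of the platform is level with the red pointer. Leave the crank on the shaft, keep the tip box standing on the platform, and do not move the pointer or shove the two amber bottles, the beaker or the white carton about.

Things in the scene. Friction and masses are not known exactly. Their poses are not given: they have to be found in the camera images.
- jack: Lifting jack fixed on the cart: grey base plate, 12 mm thick, blue gearbox 66 x 66 mm with the upright square drive shaft on it, lifting platform beside it. Origin on the cart surface straight under the shaft's axis; +y of the jack points from the shaft to the platform (centre 195 mm away). Above 72 mm nothing but the shaft stands within 125 mm of its axis; the platform carries the tip box beyond that.
- shaft_seat (a point): Centre of the top of the gearbox's round collar, 70 mm above the cart, on the shaft's axis. From here the steel square stands up, 16 mm across flats and 22 mm high. Its angle to the jack differs each time and is not reported: a crank lowered lightly at a wrong angle rests on the square's corners; turned slowly by touch, a quarter turn at most, it can drop on.
- shaft_top (a point): Top of the shaft's round brass nose (11 mm thick, 5 mm high, on top of the square), on the shaft's axis, 97 mm above the cart. The shaft resists turning with 0.15 N m (about 2 N at the crank handle) and stays where it is left. Clockwise seen from above raises the platform by 16 mm a turn, anticlockwise lowers it.
- platform_top (a point): Point on the top face of the aluminium platform (150 x 118 x 8 mm), at the edge beside the pointer. The platform moves straight up and down.
- pointer_tip (a point): Tip of the small red pointer on the upright aluminium scale post at the platform's outer edge; its centre line shows the height the platform's top face must reach, 20 to 37 mm above its start. The pointer is already set; leave it.
- crank: Loose steel crank standing on the cart, 0.46 kg. Origin at the centre of the hub's underside, z up; +x points along the flat arm (22 mm wide, 26 to 36 mm up) to the handle. Hub: dark block 40 x 40 x 36 mm with a square socket in its underside, 19 mm wide, 25 mm deep, sides along x and y. Resting on the square's corners the origin is 22 mm above shaft_seat; fully seated, 2 mm.
- crank_grip (a point): On the hub's axis, 60 mm above the hub's underside: where to hold the crank by its round steel grip stub, 32 mm in diameter, which stands on the dark block from 36 to 72 mm above the underside. The centre of mass is about 10 mm from this axis towards the handle.
- crank_handle (a point): On the axis of the red crank handle, 75 mm above the hub's underside and 80 mm from the hub's axis. The handle is an upright sleeve, 24 mm in diameter, from 39 to 93 mm above the hub's underside, and spins freely on its pin, so a gripper holding it need not turn while it carries it round.
- tip_box: Purple pipette tip box with a clear lid, 95 x 122 x 76 mm, 0.14 kg, standing loose on the platform. Origin at the centre of its underside.
- stain_bottle_a: Bystander: amber bottle with black cap, 48 mm thick, 85 mm tall. Origin at the centre of its underside.
- stain_bottle_b: Bystander: amber bottle with white cap, 48 mm thick, 85 mm tall. Origin at the centre of its underside.
- beaker_250: Bystander: glass beaker, 77 mm across, 92 mm tall. Origin at the centre of its underside.
- film_box: Bystander: white carton, 60 x 115 x 58 mm. Origin at the centre of its underside.

How it is judged (in metres and radians):
On the way, in this order (a step that is already met when the one before it is completed fails the run):
1. the crank sits fully down on the square shaft (z of crank in the frame of shaft_seat between -0.003 and 0.008 m and horizontal distance between crank and shaft_seat below 0.005 m and angle between crank's own z axis and vertical below 0.2 rad), for 0.2 s.
2. the platform has come level with the pointer with the crank on the shaft (all of step 1 and z of platform_top in the frame of pointer_tip between -0.004 and 0.004 m), for 0.2 s.
At the end, for the whole second after the job is handed in: The platform's top is within 4 mm of the height of the red pointer, the crank is released and sits fully down on the square shaft (underside within 8 mm of the collar, 5 mm of its axis, tilted less than 0.2 rad), and the tip box stands upright (within 0.1 rad) on the platform; all at rest (all of step 2 and angle between tip_box's own z axis and vertical below 0.1 rad and z of tip_box in the frame of platform_top between -0.005 and 0.006 m and linear speed of each of tip_box, crank below 0.02 m/s); the robot touches nothing.
It fails at once if the pointer is shifted by more than 2 mm (distance of pointer_tip from where it was at the start of the episode above 0.002 m).
It fails at once if the tip box is gripped or pushed by the robot with more than 5 N (contact force between the arm and tip_box above 5 N).
It fails at once if one of the amber bottles, the beaker or the carton is moved by more than 30 mm (distance of any of stain_bottle_a, stain_bottle_b, beaker_250, film_box from where it was at the start of the episode above 0.03 m).
It also fails if it takes over 72 s, if anything falls off the work surface, if the arm or the gripper's body presses on something with over 40 N, if the wrist force passes 120 N, or if a joint passes its speed limit or range.

## Working session

There is one attempt and no reset: what is moved stays moved. The work goes in short steps, Python scripts to look and compute and a tool call to move; the robot and the scene stay as the last step left them, time stands still between calls to the robot, and variables do not carry over. Pictures are saved under pics/ and viewed, at most 10 in all, crops included, and the job is handed in when it is done.

Besides the shell and the picture viewer there is one more tool, called after "Request:" by a JSON object that holds its "method" and its "body", one argument or row to a line. send_rows: Moves the arm, as the interface text tells. Its arguments: {"type":"object","properties":{"grip":{"type":"array"},"xyz":{"type":"array"},"yaw":{"type":"array"},"grip_force":{"type":"number"}},"required":["grip","xyz","yaw"]}

```bash
mkdir -p pics; cat > h.py <<'E'
import numpy as np, cv2, json
from workcell import env, eyes
def grab(n,f):
    d=eyes.grab_frame(n); cv2.imwrite(f'pics/{f}.png',cv2.cvtColor(d['frame'],cv2.COLOR_RGB2BGR))
    np.savez(f'pics/{f}.npz',**d); return d
def ray(d,u,v):
    P=np.array(d['pose']); r=P[:3,:3]@np.array([(u-d['cx'])/d['fx'],(v-d['cy'])/d['fy'],1]); return P[:3,3],r
def atz(d,u,v,z):
    o,r=ray(d,u,v); return o+r*(z-o[2])/r[2]
def proj(d,p):
    P=np.array(d['pose']); c=P[:3,:3].T@(np.array(p)-P[:3,3]); return d['cx']+d['fx']*c[0]/c[2], d['cy']+d['fy']*c[1]/c[2]
def load(f): return np.load(f'pics/{f}.npz')
def tri(*a):
    A=np.zeros((3,3));b=np.zeros(3)
    for d,u,v in a:
        o,r=ray(d,u,v); r=r/np.linalg.norm(r); M=np.eye(3)-np.outer(r,r); A+=M;b+=M@o
    return np.linalg.solve(A,b)
E
python3 - <<'E'
from h import *
for n in('scene','side','wrist'):
    d=grab(n,n+'0'); print(n,np.round(d['pose'],3).tolist(),d['fx'])
print(env.state())
E
```

```text
scene [[0.542, -0.348, 0.765, -626.593], [-0.84, -0.235, 0.488, -674.373], [0.01, -0.907, -0.42, 703.131], [0.0, 0.0, 0.0, 1.0]] 625.2070777192198
side [[1.0, -0.01, -0.005, 532.774], [0.0, -0.45, 0.893, -875.293], [-0.011, -0.893, -0.45, 522.718], [0.0, 0.0, 0.0, 1.0]] 432.99247558691866
wrist [[0.323, 0.919, 0.225, 123.433], [0.946, -0.314, -0.078, 565.461], [-0.001, 0.238, -0.971, 385.24], [0.0, 0.0, 0.0, 1.0]] 332.327765024837
{'time_s': 0.15, 'qpos': array([ 6.99592926e+01,  1.83430309e+01,  8.96915531e+01, -1.12741788e-03,
        7.20441721e+01, -1.14628305e+00]), 'qvel': array([-0.03501938, -0.02029885, -0.28596796, -0.02319985,  0.0120986 ,
       -0.00802624]), 'effort': array([ 7.14314137e-04, -4.12771976e+01, -2.32157475e+01,  7.29020219e-02,
        4.31841519e-02, -9.41360918e-05]), 'ee_pos': array([186.07367349, 543.64519397, 213.30723203]), 'ee_rot': array([-1.79921238e+02, -5.03710471e-04,  1.61105924e+02]), 'force': array([-0.49506083, -0.33636743,  0.28165485]), 'torque': array([ 0.03523689, -0.00372993,  0.02133213]), 'gripper_force': 0.0, 'gripper_width': 91.22556685950318}
```

View pics/scene0.png

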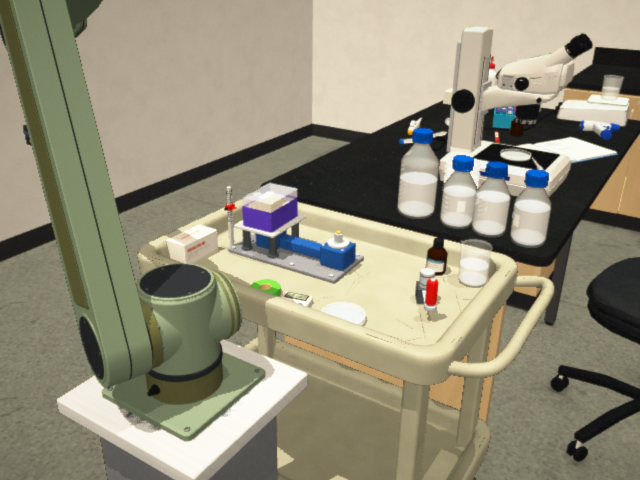

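View pics/side0.png

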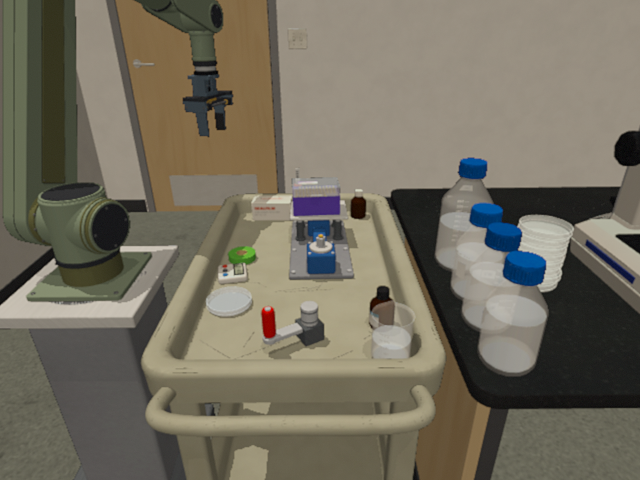

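The scene view shows the jack at (300,250) and the crank at (428,285). In the side view the jack shaft is at (320,240), the crank hub at (312,325) and its handle at (268,322). The black-cap bottle and the beaker stand to the right of the hub. Next: enlarged crops.

```bash
python3 - <<'E'
from h import *
s=cv2.imread('pics/scene0.png');d=cv2.imread('pics/side0.png')
R=lambda i,x,y,w,h,k:cv2.resize(i[y:y+h,x:x+w],None,fx=k,fy=k,interpolation=cv2.INTER_CUBIC)
a=R(s,210,175,200,150,4)
cv2.imwrite('pics/c1.png',a)
b=np.hstack([R(s,405,250,80,120,5),R(d,255,285,80,120,5)])
cv2.imwrite('pics/c2.png',b)
cv2.imwrite('pics/c3.png',R(d,245,160,150,125,5))
E
```

```text
(no output)
```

View pics/c1.png

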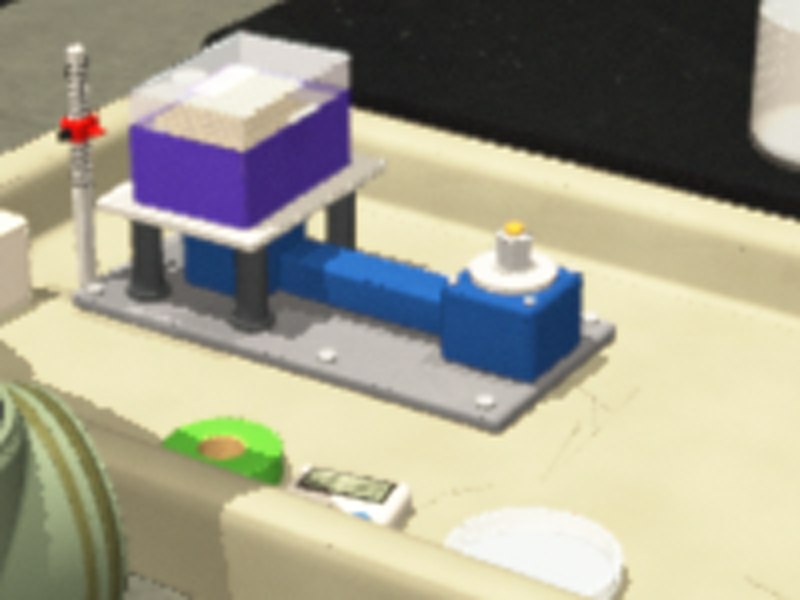

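View pics/c2.png

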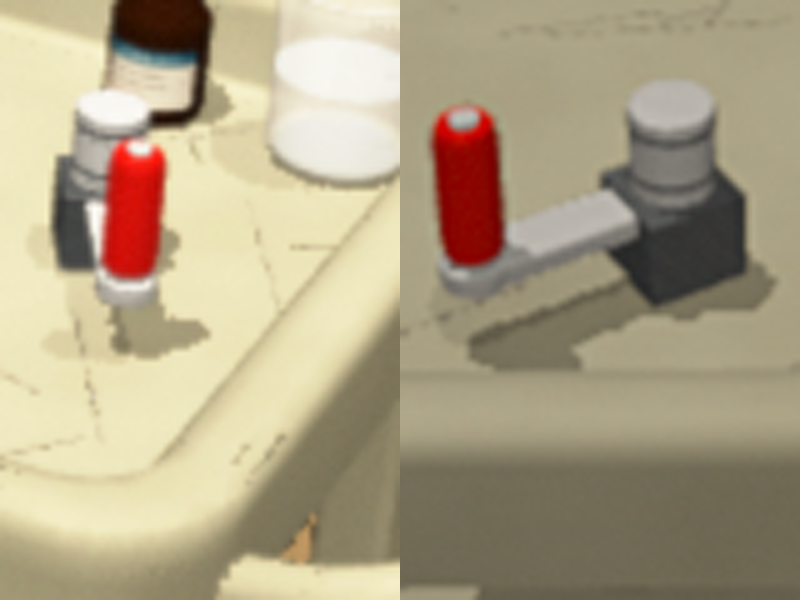

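View pics/c3.png

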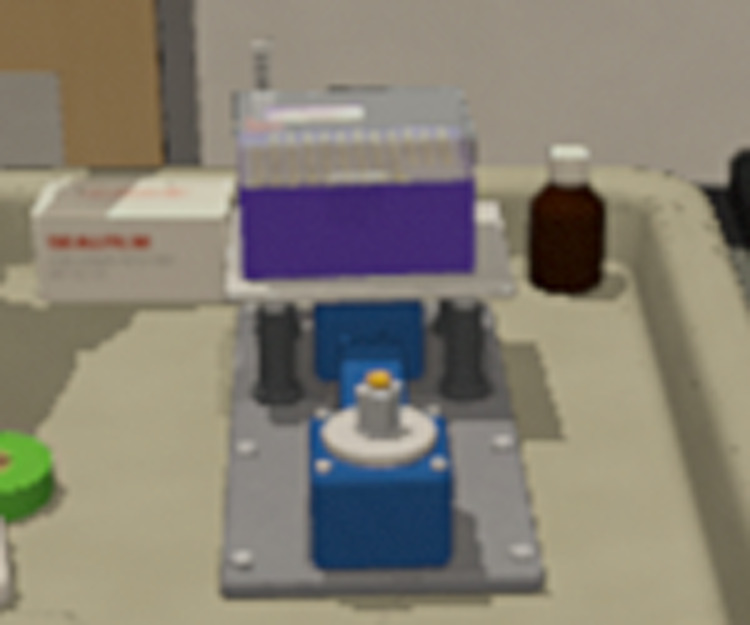

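```bash
python3 - <<'E'
from h import *
s=load('scene0');d=load('side0')
def both(n,a,b,z):
    print(n,'tri',tri((s,*a),(d,*b)).round(1),'scene@z',atz(s,*a,z).round(1),'side@z',atz(d,*b,z).round(1))
sc=lambda x,y,x0,y0,k:(x0+(x+.5)/k-.5,y0+(y+.5)/k-.5)
both('nose',sc(515,226,210,175,4),sc(378,376,245,160,5),97)
both('stub',sc(112,103,405,250,5),sc(271,96,255,285,5),72)
both('handle',sc(137,148,405,250,5),sc(64,117,255,285,5),93)
both('box corner',sc(527,380,210,175,4),sc(0,0,0,0,1),12)
for p in[(492,430),(75,300),(615,330)]: print(atz(s,*sc(*p,210,175,4),6).round(1))
for p in[(222,588),(543,588)]: print(atz(d,*sc(*p,245,160,5),6).round(1))
E
```

```text
nose tri [532.3   8.1  96.3] scene@z [528.6   5.5  97. ] side@z [532.6   9.4  97. ]
stub tri [ 510.5 -229.2   72.4] scene@z [ 508.4 -230.8   72. ] side@z [ 510.7 -225.9   72. ]
handle tri [ 441.5 -269.    93. ] scene@z [ 440.1 -270.    93. ] side@z [ 441.5 -267.4   93. ]
box corner tri [  70.8 -273.4  433.7] scene@z [505.7 -19.   12. ] side@z [  6899.4 -10806.2     12. ]
[451.7 -28.    6. ]
[448.7 279.5   6. ]
[602.9 -24.6   6. ]
[460.  -24.1   6. ]
[607.  -26.8   6. ]
```

Request:
{"method": "send_rows", "body": {
  "grip": [1, 1, 1, 1, 1, 1, 1, 1],
  "xyz": [
    [0.02, -0.02, 0.03],
    [0.04, -0.05, 0.06],
    [0.06, -0.08, 0.09],
    [0.08, -0.11, 0.09],
    [0.1, -0.14, 0.09],
    [0.12, -0.17, 0.09],
    [0.14, -0.2, 0.09],
    [0.16, -0.23, 0.09]
  ],
  "yaw": [-7, -14, -21, -28, -35, -42, -49, -56]
}}

```text
time_s: 0.82
ee_pos: [346.7, 312.3, 303.9]
ee_rot: [180.0, 0.0, 104.8]
force: [0.7, 0.2, 0.6]
gripper_width: 91.4
gripper_force: 0.0
```

Request:
{"method": "send_rows", "body": {
  "grip": [1, 1, 1, 1, 1, 1, 1, 1],
  "xyz": [
    [0.02, -0.035, 0],
    [0.045, -0.07, 0],
    [0.07, -0.105, 0],
    [0.095, -0.14, 0],
    [0.12, -0.175, 0],
    [0.145, -0.21, 0],
    [0.17, -0.25, 0],
    [0.19, -0.29, 0]
  ],
  "yaw": [-7, -14, -21, -28, -35, -42, -49, -56]
}}

```text
time_s: 1.48
ee_pos: [530.1, 35.6, 303.6]
ee_rot: [-180.0, -0.0, 48.8]
force: [0.5, 0.7, 0.5]
gripper_width: 91.1
gripper_force: 0.0
```

Request:
{"method": "send_rows", "body": {
  "grip": [1, 1, 1, 1, 1, 1],
  "xyz": [
    [0, -0.02, -0.03],
    [0, -0.02, -0.06],
    [0, -0.02, -0.09],
    [0, -0.02, -0.11],
    [0, -0.02, -0.11],
    [0, -0.02, -0.11]
  ],
  "yaw": [-7, -14, -19, -19, -19, -19]
}}

```text
time_s: 1.98
ee_pos: [528.6, 17.4, 193.4]
ee_rot: [-179.9, 0.1, 30.1]
force: [-0.4, 0.1, 0.4]
gripper_width: 91.1
gripper_force: 0.0
```

```bash
python3 - <<'E'
from h import *
d=grab('wrist','w1'); st=env.state(); print(st['ee_pos'],st['ee_rot'],st['qpos'].round(),np.round(d['pose'],3).tolist())
u,v=proj(d,[531.5,8,92]);print(u,v)
s=load('scene0');sd=load('side0')
print('bottle a',atz(s,404.5+150/5,249.5+125/5-6,0).round(),'beaker scene',atz(s,474,272,0).round(),'beaker side',atz(sd,393,352,0).round())
im=cv2.imread('pics/w1.png');h=50;u,v=int(u),int(v);x0=max(u-h,0);y0=max(v-h,0)
c=cv2.resize(im[y0:y0+100,x0:x0+100],(560,560),interpolation=cv2.INTER_CUBIC);print(x0,y0)
cv2.imwrite('pics/w1c.png',c)
E
```

```text
[529.71652574  17.5632125  194.76653734] [ 1.79966671e+02 -5.17054302e-02  3.01256276e+01] [ 1. 15. 97. -0. 68. 61.] [[0.502, -0.839, -0.209, 587.308], [-0.865, -0.488, -0.12, 50.957], [-0.001, 0.24, -0.971, 365.255], [0.0, 0.0, 0.0, 1.0]]
333.9845996791373 242.55599082708702
bottle a [ 656. -192.    0.] beaker scene [ 692. -278.    0.] beaker side [ 660. -274.    0.]
283 192
```

View pics/w1c.png

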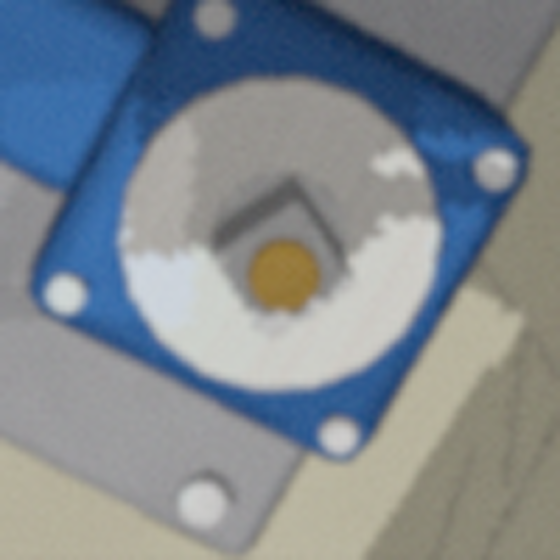

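```bash
python3 - <<'E'
from h import *
d=load('w1'); f=lambda x,y,z:atz(d,283+(x+.5)/5.6-.5,192+(y+.5)/5.6-.5,z)
print('nose',f(285,275,97).round(1),'collar',f(280,232,70).round(1))
for z,a,b in[(70,(215,240),(293,180)),(70,(293,180),(350,266)),(92,(222,254),(293,202)),(92,(296,202),(342,275))]:
    v=f(*b,z)-f(*a,z); print(z,np.degrees(np.arctan2(v[1],v[0]))%90,np.linalg.norm(v))
sc=[f(*p,72)[:2] for p in[(215,18),(496,170),(340,436),(65,294)]]
print(np.mean(sc,0)); 
for i in range(4):
    v=sc[(i+1)%4]-sc[i]; print(np.degrees(np.arctan2(v[1],v[0]))%90)
E
```

```text
nose [533.7  10.   97. ] collar [534.1  10.2  70. ]
70 68.40808189260008 16.05662838827333
70 63.573837932344105 17.12454149431509
92 67.12152922043262 13.323354677449084
92 62.21659579208564 13.303861564793534
[534.26688303  10.57074935]
1.8091781818460362
1.699230893760813
1.8184348286257261
1.4851527780824259
```

Request:
{"method": "send_rows", "body": {
  "grip": [1, 1, 1, 1, 1, 1, 1, 1],
  "xyz": [
    [-0.003, -0.04, 0],
    [-0.006, -0.08, 0],
    [-0.009, -0.12, 0],
    [-0.012, -0.16, 0],
    [-0.015, -0.2, 0],
    [-0.017, -0.244, 0],
    [-0.017, -0.244, 0],
    [-0.017, -0.244, 0]
  ],
  "yaw": [0, 0, 0, 0, 0, 0, 0, 0]
}}

```text
time_s: 2.7
ee_pos: [513.0, -228.9, 195.9]
ee_rot: [179.8, -0.1, 29.9]
force: [0.3, 0.8, -0.0]
gripper_width: 91.0
gripper_force: 0.0
```

```bash
python3 - <<'E'
from h import *
d=grab('wrist','w2'); st=env.state(); print(st['ee_pos'],st['ee_rot'],st['qpos'].round())
u,v=proj(d,[495,-237,72]);print(u,v)
im=cv2.imread('pics/w2.png');h=80;u,v=int(u),int(v);x0=max(u-h,0);y0=max(v-h,0)
c=cv2.resize(im[y0:y0+150,x0:x0+150],None,fx=4,fy=4,interpolation=cv2.INTER_CUBIC);print(x0,y0)
cv2.imwrite('pics/w2c.png',c)
E
```

```text
[ 512.82759619 -227.18360647  195.58195791] [ 1.79884358e+02 -1.21322488e-01  3.00098701e+01] [-25.  18.  93.   0.  69.  35.]
320.040222735334 255.23842957820298
240 175
```

View pics/w2c.png

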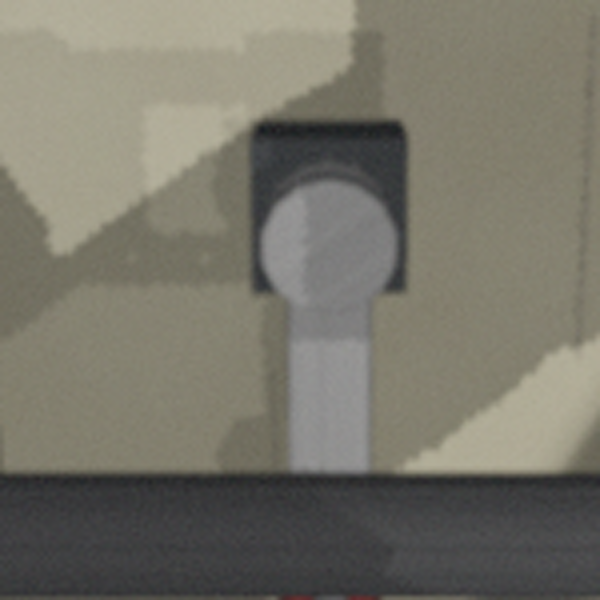

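```bash
python3 - <<'E'
from h import *
d=load('w2'); f=lambda x,y,z:atz(d,240+(x+.5)/4-.5,175+(y+.5)/4-.5,z)
print('stub',f(329,243,72).round(1),'hub top c',f(329,(140+290)/2,36).round(1))
a=f(330,340,36)-f(330,465,36);print(np.degrees(np.arctan2(a[1],a[0])))
s=env.state();print(s['ee_pos'],s['ee_rot'],s['force'])
E
```

```text
stub [ 512.2 -229.1   72. ] hub top c [ 511.5 -229.5   36. ]
29.907218617050027
[ 512.82759619 -227.18360647  195.58195791] [ 1.79884358e+02 -1.21322488e-01  3.00098701e+01] [0.29227139 0.12627182 0.07807886]
```

Request:
{"method": "send_rows", "body": {
  "grip": [1, 1, 1, 1, 1, 1, 1, 1],
  "xyz": [
    [-0.001, -0.001, -0.03],
    [-0.001, -0.001, -0.06],
    [-0.001, -0.001, -0.09],
    [-0.001, -0.001, -0.115],
    [-0.001, -0.001, -0.135],
    [-0.001, -0.001, -0.148],
    [-0.001, -0.001, -0.153],
    [-0.001, -0.001, -0.153]
  ],
  "yaw": [0, 0, 0, 0, 0, 0, 0, 0]
}}

```text
time_s: 3.42
ee_pos: [511.3, -225.8, 40.7]
ee_rot: [-179.9, 0.0, 30.2]
force: [-0.2, 0.2, -0.1]
gripper_width: 91.5
gripper_force: 0.0
```

Request:
{"method": "send_rows", "body": {
  "grip": [-0.1, -0.4, -0.6, -0.8, -0.8, -0.8, -0.8, -0.8],
  "xyz": [
    [0, 0, 0],
    [0, 0, 0],
    [0, 0, 0],
    [0, 0, 0],
    [0, 0, 0],
    [0, 0, 0],
    [0, 0, 0],
    [0, 0, 0]
  ],
  "yaw": [0, 0, 0, 0, 0, 0, 0, 0],
  "grip_force": 50
}}

```text
time_s: 4.08
ee_pos: [511.1, -227.6, 41.0]
ee_rot: [180.0, -0.0, 30.1]
force: [-0.3, -0.1, 0.3]
gripper_width: 41.0
gripper_force: 0.0
```

Request:
{"method": "send_rows", "body": {
  "grip": [-0.8, -0.8, -0.8, -0.8, -0.8, -0.8, -0.8, -0.8],
  "xyz": [
    [0, 0, 0],
    [0, 0, 0],
    [0, 0, 0],
    [0, 0, 0],
    [0, 0, 0],
    [0, 0, 0],
    [0, 0, 0.01],
    [0, 0, 0.02]
  ],
  "yaw": [0, 0, 0, 0, 0, 0, 0, 0]
}}

```text
time_s: 4.75
ee_pos: [509.3, -226.4, 60.3]
ee_rot: [-179.7, 0.2, 30.1]
force: [0.1, 1.5, -4.5]
gripper_width: 31.1
gripper_force: 50.0
```

Request:
{"method": "send_rows", "body": {
  "grip": [-0.8, -0.8, -0.8, -0.8, -0.8, -0.8, -0.8, -0.8],
  "xyz": [
    [0, 0, 0.02],
    [0, 0, 0.04],
    [0, 0, 0.06],
    [0, 0, 0.08],
    [0, 0, 0.1],
    [0, 0, 0.12],
    [0, 0, 0.12],
    [0, 0, 0.12]
  ],
  "yaw": [0, 0, 0, 0, 0, 0, 0, 0]
}}

```text
time_s: 5.42
ee_pos: [511.1, -227.3, 181.8]
ee_rot: [179.9, -0.1, 30.1]
force: [0.4, 0.6, -5.4]
gripper_width: 31.2
gripper_force: 50.0
```

```bash
python3 - <<'E'
from h import *
s=[env.state() for _ in range(1)][0];print(s['ee_pos'],s['ee_rot'],s['force'],s['gripper_width'],s['gripper_force'])
d=grab('side','s2');d=grab('wrist','w3')
a=cv2.imread('pics/s2.png')[150:350,210:410];b=cv2.imread('pics/w3.png')[160:360,220:420]
cv2.imwrite('pics/c4.png',np.hstack([cv2.resize(x,(400,400),interpolation=cv2.INTER_CUBIC) for x in(a,b)]))
E
```

```text
[ 511.07722578 -227.31344675  181.81468855] [ 1.79934137e+02 -6.00297729e-02  3.01055000e+01] [ 0.35302129  0.59875086 -5.36130938] 31.15457927942855 49.97873067855835
```

View pics/c4.png

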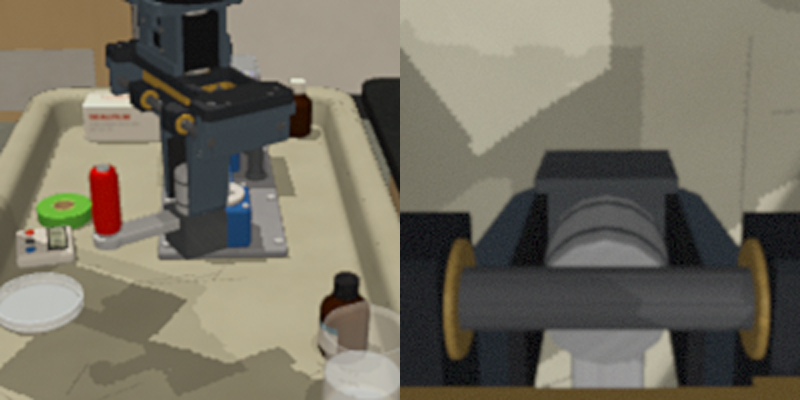

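```bash
python3 - <<'E'
from h import *
d=load('w3')
for p in([511.1,-227.3,213],[511.1,-227.3,182]): 
    u,v=proj(d,p);print(u,v,'in crop',400+(u-220)*2,(v-160)*2)
P=d['pose'];print(P[:3,0],np.linalg.norm(P[:3,3]-np.array([511,-227.3,213])))
g=cv2.cvtColor(d['frame'],cv2.COLOR_RGB2GRAY)
for r in(278,283,328): print(r,g[r,280:370].tolist())
E
```

```text
323.7073066990584 309.2745500795688 in crop 607.4146133981168 298.54910015913765
323.65277597815157 284.2059050455613 in crop 607.3055519563031 248.41181009112256
[ 0.50205913 -0.86483162 -0.00170185] 154.5715839410896
278 [34, 25, 19, 12, 17, 21, 11, 3, 21, 16, 9, 10, 21, 24, 50, 61, 65, 84, 89, 87, 92, 87, 86, 76, 69, 58, 60, 66, 72, 82, 81, 86, 92, 91, 90, 90, 90, 91, 94, 93, 93, 96, 94, 96, 95, 95, 95, 92, 92, 92, 91, 89, 89, 92, 88, 85, 79, 75, 69, 61, 60, 67, 79, 83, 88, 88, 87, 85, 83, 78, 66, 57, 35, 25, 19, 15, 9, 16, 23, 21, 14, 20, 25, 19, 20, 24, 34, 41, 43, 45]
283 [24, 17, 13, 19, 22, 24, 25, 21, 12, 19, 17, 18, 21, 39, 65, 84, 85, 77, 65, 60, 67, 76, 84, 87, 89, 95, 101, 110, 118, 123, 127, 131, 131, 136, 136, 139, 141, 143, 141, 139, 140, 138, 138, 137, 136, 138, 136, 136, 136, 136, 135, 136, 135, 135, 132, 133, 124, 118, 108, 98, 93, 87, 91, 87, 81, 68, 62, 63, 75, 83, 84, 75, 61, 36, 17, 16, 19, 6, 23, 21, 15, 16, 23, 18, 22, 26, 14, 26, 37, 46]
328 [32, 34, 18, 8, 20, 15, 20, 11, 18, 16, 17, 63, 115, 134, 133, 132, 126, 128, 127, 129, 129, 130, 130, 131, 132, 130, 132, 132, 133, 133, 134, 133, 132, 132, 133, 134, 132, 129, 130, 132, 132, 133, 132, 133, 135, 133, 135, 135, 134, 137, 135, 137, 135, 135, 135, 132, 133, 134, 133, 133, 134, 132, 133, 136, 133, 137, 136, 132, 131, 134, 151, 172, 181, 175, 133, 70, 22, 16, 18, 14, 23, 14, 21, 23, 23, 32, 27, 31, 32, 34]
```

Request:
{"method": "send_rows", "body": {
  "grip": [-0.8, -0.8, -0.8, -0.8, -0.8, -0.8, -0.8, -0.8],
  "xyz": [
    [0.002, 0.02, 0],
    [0.005, 0.05, 0],
    [0.008, 0.08, 0],
    [0.011, 0.11, 0],
    [0.014, 0.14, 0],
    [0.017, 0.17, 0],
    [0.02, 0.2, 0],
    [0.022, 0.225, 0]
  ],
  "yaw": [5, 10, 15, 20, 25, 30, 35, 35]
}}

```text
time_s: 6.18
ee_pos: [531.9, -0.4, 179.1]
ee_rot: [-179.8, 0.1, 65.3]
force: [0.1, 0.2, -4.1]
gripper_width: 31.0
gripper_force: 50.0
```

Request:
{"method": "send_rows", "body": {
  "grip": [-0.8, -0.8, -0.8, -0.8, -0.8, -0.8],
  "xyz": [
    [0.001, 0.0125, 0],
    [0.001, 0.0125, 0],
    [0.001, 0.0125, -0.01],
    [0.001, 0.0125, -0.02],
    [0.001, 0.0125, -0.03],
    [0.001, 0.0125, -0.03]
  ],
  "yaw": [0, 0, 0, 0, 0, 0]
}}

```text
time_s: 6.68
ee_pos: [531.8, 8.9, 147.7]
ee_rot: [-179.7, 0.2, 65.0]
force: [-0.6, 0.4, -4.8]
gripper_width: 31.2
gripper_force: 50.0
```

```bash
python3 - <<'E'
from h import *
import time
P=[]
for i in range(8):
    eyes.grab_frame('wrist'); s=env.state(); P.append(np.r_[s['ee_pos'],s['ee_rot'][2],s['force']])
print(np.mean(P,0).round(2),np.std(P,0).round(2))
E
```

```text
[ 5.3407e+02  9.4700e+00  1.5080e+02  6.5060e+01  7.0000e-02  4.0000e-02
 -4.2000e+00] [0.65 0.3  0.88 0.03 0.42 0.5  0.79]
```

Request:
{"method": "send_rows", "body": {
  "grip": [-0.8, -0.8, -0.8, -0.8, -0.8, -0.8, -0.8, -0.8],
  "xyz": [
    [0, 0.001, -0.004],
    [0, 0.001, -0.008],
    [0, 0.001, -0.012],
    [0, 0.001, -0.015],
    [0, 0.001, -0.018],
    [0, 0.001, -0.021],
    [0, 0.001, -0.021],
    [0, 0.001, -0.021]
  ],
  "yaw": [0, 0, 0, 0, 0, 0, 0, 0]
}}

```text
time_s: 7.75
ee_pos: [534.0, 11.0, 129.7]
ee_rot: [-180.0, 0.0, 65.1]
force: [-0.8, 0.1, -5.6]
gripper_width: 30.9
gripper_force: 50.0
```

Request:
{"method": "send_rows", "body": {
  "grip": [-0.8, -0.8, -0.8, -0.8, -0.8, -0.8, -0.8],
  "xyz": [
    [0, 0, -0.003],
    [0, 0, -0.006],
    [0, 0, -0.009],
    [0, 0, -0.012],
    [0, 0, -0.014],
    [0, 0, -0.0155],
    [0, 0, -0.0155]
  ],
  "yaw": [0, 0, 0, 0, 0, 0, 0]
}}

```text
time_s: 8.33
ee_pos: [533.9, 11.0, 114.1]
ee_rot: [-180.0, 0.0, 65.1]
force: [0.6, 0.0, -3.9]
gripper_width: 30.9
gripper_force: 50.0
```

```bash
python3 - <<'E'
from h import *
P=[]
for i in range(5):
    eyes.grab_frame('wrist'); s=env.state(); P.append(np.r_[s['ee_pos'],s['ee_rot'][2],s['force'],s['torque']])
print(np.mean(P,0).round(2))
E
```

```text
[ 5.3419e+02  1.0990e+01  1.1452e+02  6.5100e+01 -0.0000e+00 -3.0000e-01
 -4.6600e+00 -5.0000e-02  5.0000e-02 -0.0000e+00]
```

Request:
{"method": "send_rows", "body": {
  "grip": [-0.4, 0, 0.3, 0.3, 0.3, 0.3, 0.3, 0.3],
  "xyz": [
    [0, 0, 0],
    [0, 0, 0],
    [0, 0, 0],
    [0, 0, 0],
    [0, 0, 0],
    [0, 0, 0.005],
    [0, 0, 0.02],
    [0, 0, 0.035]
  ],
  "yaw": [0, 0, 0, 0, 0, 0, 0, 0]
}}

```text
time_s: 9.25
ee_pos: [533.8, 11.0, 149.8]
ee_rot: [-179.9, 0.0, 65.1]
force: [0.5, 0.1, 0.6]
gripper_width: 58.9
gripper_force: 0.0
```

Request:
{"method": "send_rows", "body": {
  "grip": [0.3, 0.3, 0.3, 0.3, 0.3, 0.3, 0.3, 0.3],
  "xyz": [
    [0, 0, 0.025],
    [0, 0, 0.05],
    [-0.01, -0.02, 0.06],
    [-0.02, -0.04, 0.06],
    [-0.034, -0.073, 0.06],
    [-0.034, -0.073, 0.06],
    [-0.034, -0.073, 0.06],
    [-0.034, -0.073, 0.06]
  ],
  "yaw": [0, 5, 10, 15, 20, 25, 25, 25]
}}

```text
time_s: 9.92
ee_pos: [500.3, -62.1, 210.0]
ee_rot: [179.9, -0.0, 89.9]
force: [0.1, -0.3, 0.5]
gripper_width: 59.3
gripper_force: 0.0
```

```bash
python3 - <<'E'
from h import *
s=env.state();print(s['ee_pos'],s['ee_rot'],s['gripper_width'])
d=grab('side','s3');b=grab('scene','sc3')
hsv=cv2.cvtColor(b['frame'],cv2.COLOR_RGB2HSV)
a=cv2.imread('pics/s3.png')[180:330,245:395];b=cv2.imread('pics/sc3.png')[170:245,215:290]
cv2.imwrite('pics/c5.png',np.hstack([cv2.resize(a,(300,600),interpolation=cv2.INTER_CUBIC) if 0 else cv2.copyMakeBorder(cv2.resize(a,(300,300),interpolation=cv2.INTER_CUBIC),0,150,0,0,0),cv2.resize(b,(450,450),interpolation=cv2.INTER_CUBIC)]))
E
```

```text
[500.30489292 -62.07681209 210.00442935] [ 1.79933726e+02 -1.55617468e-02  8.99335037e+01] 59.26566887776719
```

View pics/c5.png

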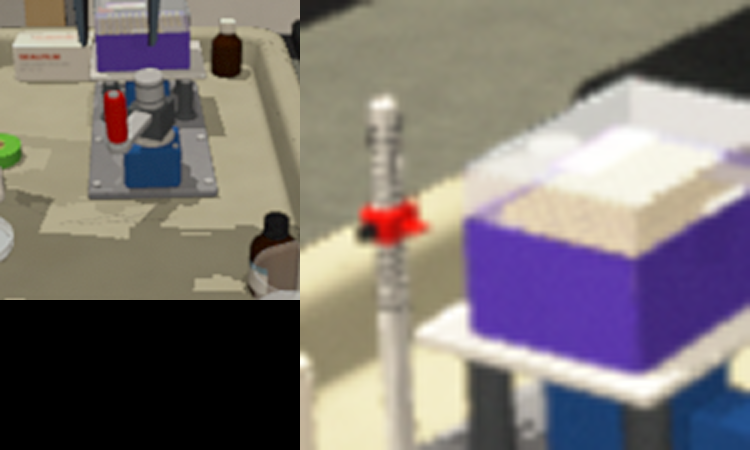

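```bash
python3 - <<'E'
from h import *
s=load('scene0');sd=load('side0');s3=load('sc3')
sc=lambda x,y,x0,y0,k:(x0+(x+.5)/k-.5,y0+(y+.5)/k-.5)
print('post top',tri((s,*sc(77,46,210,175,4)),(sd,*sc(262,44,245,160,5))).round(1))
print('post base',atz(s,*sc(87,287,210,175,4),12).round(1))
O=np.array([534,10.3,0]);t=np.radians(1.65);x=np.array([np.cos(t),np.sin(t),0]);y=np.array([-np.sin(t),np.cos(t),0])
# scene calib bias check
print('nose proj',proj(s,[534,10.3,97]),'seen',sc(515,226,210,175,4))
A=sc(415-300,328,215,170,6);B=sc(340,390,215,170,6);T=sc(426-300,226,215,170,6);print(A,B,T)
for a,b in((75,59),(59,75)):
  for z in(70,80,90,100,110):
    print(a,b,z,np.round(proj(s3,O-b*x+(195+a)*y+[0,0,z]),1),np.round(proj(s3,O-b*x+(195-a)*y+[0,0,z]),1))
f=s3['frame'].astype(int);m=(f[...,0]>150)&(f[...,1]<80)&(f[...,2]<80);ys,xs=np.nonzero(m);ys0=ys
for r in range(200,216): print(r,xs[(ys==r)&(xs<260)].tolist())
k=(ys>215)&(xs>260);print('red handle',xs[k].min(),xs[k].max(),ys[k].min(),ys[k].max(),xs[k].mean(),ys[k].mean())
h=O+80*np.array([np.cos(np.radians(245)),np.sin(np.radians(245)),0]);print(h,proj(s3,h+[0,0,165]),proj(s3,h+[0,0,111]))
E
```

```text
post top [470.3 285.7 168.5]
post base [458.1 277.2  12. ]
nose proj (np.float64(337.8191164204609), np.float64(229.8733315634741)) seen (338.375, 231.125)
(233.75, 224.25) (271.25, 234.58333333333331) (235.58333333333334, 207.25)
75 59 70 [232.3 224.1] [281.8 237.6]
75 59 80 [232.1 220.4] [281.8 233.8]
75 59 90 [231.9 216.8] [281.7 230. ]
75 59 100 [231.7 213.1] [281.6 226.2]
75 59 110 [231.5 209.3] [281.6 222.3]
59 75 70 [233.3 227.7] [272.5 238.5]
59 75 80 [233.1 224. ] [272.4 234.7]
59 75 90 [233.  220.3] [272.3 230.9]
59 75 100 [232.8 216.5] [272.2 227. ]
59 75 110 [232.6 212.8] [272.2 223.2]
200 []
201 []
202 []
203 []
204 [231, 232, 233]
205 [226, 227, 228, 229, 230, 231, 232, 233]
206 [225, 226, 227, 228, 229, 230, 231, 232, 233]
207 [228, 229, 230, 231, 232, 233, 234]
208 [228, 229, 230, 231, 232, 233, 234]
209 [228, 229, 230, 231]
210 [229, 230]
211 []
212 []
213 []
214 []
215 []
red handle 355 365 222 244 359.72330097087377 233.0873786407767
[500.19053906 -62.20462296   0.        ] (np.float64(358.63942528601024), np.float64(214.6419237045554)) (np.float64(357.73722598216995), np.float64(236.7245852814635))
```

```bash
python3 - <<'E'
from h import *
s3=load('sc3');sd=load('s3')
O=np.array([534,10.3,0]);t=np.radians(1.65);x=np.array([np.cos(t),np.sin(t),0]);y=np.array([-np.sin(t),np.cos(t),0])
from scipy.optimize import fsolve
for yj in(254,256,259,263):
  r=fsolve(lambda q:np.array(proj(s3,O+q[0]*x+yj*y+[0,0,q[1]]))-[235-.56,207.4-1.25],[-60,110]);print(yj,r.round(1))
for n,d,x0,x1 in(('scene',s3,300,400),('side',sd,280,330)):
  f=d['frame'].astype(int)[:,x0:x1];m=(f[...,0]>90)&(f[...,1]<.4*f[...,0])&(f[...,2]<.4*f[...,0]);k=m.astype(np.uint8)
  nn,l,st,c=cv2.connectedComponentsWithStats(k);i=1+st[1:,4].argmax();print(n,st[i]+[x0,0,0,0,0],c[i]+[x0,0])
  h=O+80*np.array([np.cos(np.radians(245)),np.sin(np.radians(245)),0]);print(proj(d,h+[0,0,165]),proj(d,h+[0,0,111]),'stub top',proj(d,O+[0,0,144]))
b=cv2.imread('pics/sc3.png')[190:270,310:400];c=cv2.imread('pics/s3.png')[190:270,280:370]
cv2.imwrite('pics/c6.png',np.hstack([cv2.resize(q,None,fx=4.4,fy=4.4,interpolation=cv2.INTER_CUBIC) for q in(b,c)]))
E
```

```text
254 [-66.6 124.6]
256 [-64.1 123.3]
259 [-60.4 121.4]
263 [-55.5 118.9]
scene [355 222  11  23 199] [359.75376884 233.00502513]
(np.float64(358.63942528601024), np.float64(214.6419237045554)) (np.float64(357.73722598216995), np.float64(236.7245852814635)) stub top (np.float64(338.29660420412614), np.float64(211.4849490401747))
side [297 225  12  27 238] [302.4789916  238.45798319]
(np.float64(304.23945694965914), np.float64(220.19900380516663)) (np.float64(304.9006134961855), np.float64(243.70463682407478)) stub top (np.float64(320.6473146248133), np.float64(215.5288633482624))
```

View pics/c6.png

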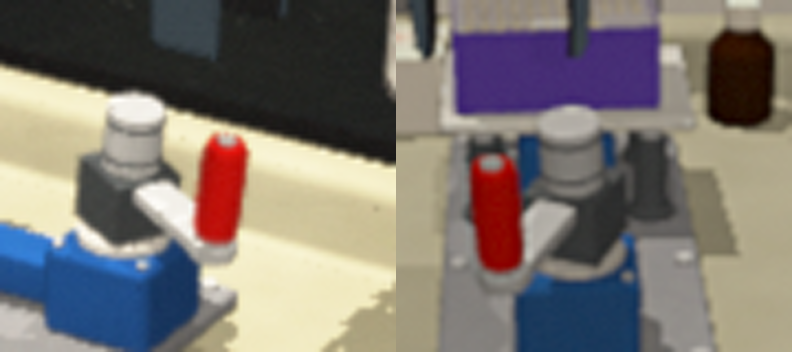

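```bash
python3 - <<'E'
from h import *
s=load('sc3');d=load('s3')
f=lambda x,y,x0:(x0+(x+.5)/4.4-.5,190+(y+.5)/4.4-.5)
for n,a,b in(('handle top',(230,140),(94,160)),('handle bottom',(216,243),(106,272)),('stub top',(135,104),(172,118))):
    print(n,tri((s,*f(*a,310)),(d,*f(*b,280))).round(1))
E
```

```text
handle top [493.3 -74.3 155.8]
handle bottom [497.2 -66.9  94.1]
stub top [529.5   2.4 144.1]
```

Request:
{"method": "send_rows", "body": {
  "grip": [0.3, 0.3, 0.3, 0.3, 0.3, 0.3, 0.3, 0.3],
  "xyz": [
    [-0.002, -0.004, 0],
    [-0.002, -0.004, -0.02],
    [-0.002, -0.004, -0.04],
    [-0.002, -0.004, -0.06],
    [-0.002, -0.004, -0.075],
    [-0.002, -0.004, -0.085],
    [-0.002, -0.004, -0.085],
    [-0.002, -0.004, -0.085]
  ],
  "yaw": [0, 0, 0, 0, 0, 0, 0, 0]
}}

```text
time_s: 10.68
ee_pos: [498.3, -65.8, 124.4]
ee_rot: [-180.0, -0.0, 90.1]
force: [0.5, -0.4, -0.3]
gripper_width: 59.0
gripper_force: 0.0
```

Request:
{"method": "send_rows", "body": {
  "grip": [0, -0.3, -0.5, -0.7, -0.9, -0.9, -0.9, -0.9],
  "xyz": [
    [0, 0, 0],
    [0, 0, 0],
    [0, 0, 0],
    [0, 0, 0],
    [0, 0, 0],
    [0, 0, 0],
    [0, 0, 0],
    [0, 0, 0]
  ],
  "yaw": [0, 0, 0, 0, 0, 0, 0, 0],
  "grip_force": 15
}}

```text
time_s: 11.35
ee_pos: [498.3, -66.2, 124.7]
ee_rot: [180.0, 0.0, 90.1]
force: [0.4, -1.1, 1.8]
gripper_width: 23.7
gripper_force: 14.9
```

```bash
python3 - <<'E'
import numpy as np
for c in range(3):
    t0=245-120*c
    p=lambda t:.083*np.array([np.cos(np.radians(t)),np.sin(np.radians(t))])
    print([[*(p(t0-15*k)-p(t0)).round(3).tolist(),0] for k in range(1,9)])
E
```

```text
[[-0.018, 0.012, 0], [-0.033, 0.028, 0], [-0.043, 0.047, 0], [-0.048, 0.068, 0], [-0.047, 0.09, 0], [-0.04, 0.11, 0], [-0.029, 0.129, 0], [-0.013, 0.143, 0]]
[[0.019, 0.01, 0], [0.04, 0.015, 0], [0.062, 0.014, 0], [0.083, 0.007, 0], [0.101, -0.004, 0], [0.116, -0.02, 0], [0.126, -0.04, 0], [0.13, -0.061, 0]]
[[-0.001, -0.022, 0], [-0.007, -0.042, 0], [-0.019, -0.061, 0], [-0.035, -0.075, 0], [-0.054, -0.085, 0], [-0.075, -0.09, 0], [-0.097, -0.089, 0], [-0.118, -0.082, 0]]
```

Request:
{"method": "send_rows", "body": {
  "grip": [-0.9, -0.9, -0.9, -0.9, -0.9, -0.9, -0.9, -0.9],
  "xyz": [
    [-0.018, 0.012, 0],
    [-0.033, 0.028, 0],
    [-0.043, 0.047, 0],
    [-0.048, 0.068, 0],
    [-0.047, 0.09, 0],
    [-0.04, 0.11, 0],
    [-0.029, 0.129, 0],
    [-0.013, 0.143, 0]
  ],
  "yaw": [0, 0, 0, 0, 0, 0, 0, 0]
}}

```text
time_s: 12.02
ee_pos: [478.9, 79.9, 125.3]
ee_rot: [-179.3, -0.2, 90.0]
force: [-14.5, 10.0, 16.2]
gripper_width: 23.3
gripper_force: 15.0
```

Request:
{"method": "send_rows", "body": {
  "grip": [-0.9, -0.9, -0.9, -0.9, -0.9, -0.9, -0.9, -0.9],
  "xyz": [
    [0.018, 0.011, 0.001],
    [0.039, 0.017, 0.002],
    [0.062, 0.016, 0.002],
    [0.084, 0.009, 0.002],
    [0.103, -0.002, 0.002],
    [0.118, -0.018, 0.002],
    [0.128, -0.039, 0.002],
    [0.132, -0.06, 0.002]
  ],
  "yaw": [0, 0, 0, 0, 0, 0, 0, 0]
}}

```text
time_s: 12.68
ee_pos: [617.3, 17.3, 126.6]
ee_rot: [-179.9, -0.1, 90.1]
force: [-3.8, 1.6, 5.7]
gripper_width: 24.3
gripper_force: 15.3
```

Request:
{"method": "send_rows", "body": {
  "grip": [-0.9, -0.9, -0.9, -0.9, -0.9, -0.9, -0.9, -0.9],
  "xyz": [
    [-0.001, -0.022, 0],
    [-0.007, -0.042, 0],
    [-0.019, -0.061, 0],
    [-0.035, -0.075, 0],
    [-0.054, -0.085, 0],
    [-0.075, -0.09, 0],
    [-0.097, -0.089, 0],
    [-0.118, -0.082, 0]
  ],
  "yaw": [0, 0, 0, 0, 0, 0, 0, 0]
}}

```text
time_s: 13.35
ee_pos: [499.9, -65.4, 126.7]
ee_rot: [179.8, -0.0, 90.0]
force: [4.4, 3.3, -1.6]
gripper_width: 23.4
gripper_force: 15.0
```

```bash
python3 - <<'E'
from h import *
a=load('sc3');b=grab('scene','sc4');s=env.state();print(s['ee_pos'],s['force'])
# platform rise: track purple box
def pur(d):
    f=d['frame'].astype(int);m=(f[...,2]>f[...,1]+50)&(f[...,0]>f[...,1]+10)&(f[...,0]<140);m[:, :235]=0;m[:,310:]=0;m[245:]=0
    n,l,st,c=cv2.connectedComponentsWithStats(m.astype(np.uint8));i=1+st[1:,4].argmax();return st[i],c[i].round(2)
print(pur(a),pur(b))
T=cv2.cvtColor(a['frame'],cv2.COLOR_RGB2GRAY)[218:240,233:262];R=cv2.matchTemplate(cv2.cvtColor(b['frame'],cv2.COLOR_RGB2GRAY)[195:245,228:268],T,cv2.TM_CCOEFF_NORMED);print(cv2.minMaxLoc(R),'loc no-move=(5,23)')
E
```

```text
[495.1221639  -63.37952231 126.50529569] [-2.78272306  2.52178929  0.55496574]
(array([ 242,  198,   55,   34, 1018], dtype=int32), array([269.57, 216.65])) (array([ 242,  192,   55,   34, 1031], dtype=int32), array([269.45, 210.88]))
(-0.37342405319213867, 0.8778566122055054, (11, 0), (5, 18)) loc no-move=(5,23)
```

Request:
{"method": "send_rows", "body": {
  "grip": [-0.9, -0.9, -0.9, -0.9, -0.9, -0.9, -0.9, -0.9],
  "xyz": [
    [-0.018, 0.012, 0],
    [-0.033, 0.028, 0],
    [-0.044, 0.047, 0],
    [-0.049, 0.068, 0],
    [-0.049, 0.09, 0],
    [-0.042, 0.111, 0],
    [-0.03, 0.13, 0],
    [-0.014, 0.144, 0]
  ],
  "yaw": [0, 0, 0, 0, 0, 0, 0, 0]
}}

```text
time_s: 14.07
ee_pos: [483.5, 80.9, 127.2]
ee_rot: [-179.8, -0.1, 90.1]
force: [-4.3, 0.7, 5.4]
gripper_width: 23.3
gripper_force: 15.0
```

Request:
{"method": "send_rows", "body": {
  "grip": [-0.9, -0.9, -0.9, -0.9, -0.9, -0.9, -0.9, -0.9],
  "xyz": [
    [0.019, 0.01, 0],
    [0.04, 0.015, 0],
    [0.062, 0.014, 0],
    [0.083, 0.007, 0],
    [0.102, -0.004, 0],
    [0.117, -0.02, 0],
    [0.127, -0.04, 0],
    [0.131, -0.061, 0]
  ],
  "yaw": [0, 0, 0, 0, 0, 0, 0, 0]
}}

```text
time_s: 14.73
ee_pos: [616.7, 18.3, 126.7]
ee_rot: [-179.9, -0.1, 90.1]
force: [-3.8, 2.2, 5.1]
gripper_width: 24.1
gripper_force: 15.3
```

Request:
{"method": "send_rows", "body": {
  "grip": [-0.9, -0.9, -0.9, -0.9, -0.9, -0.9, -0.9, -0.9],
  "xyz": [
    [-0.001, -0.022, 0],
    [-0.007, -0.042, 0],
    [-0.019, -0.061, 0],
    [-0.035, -0.075, 0],
    [-0.054, -0.085, 0],
    [-0.075, -0.09, 0],
    [-0.097, -0.089, 0],
    [-0.118, -0.082, 0]
  ],
  "yaw": [0, 0, 0, 0, 0, 0, 0, 0]
}}

```text
time_s: 15.4
ee_pos: [499.4, -65.0, 127.0]
ee_rot: [179.7, 0.0, 90.0]
force: [3.1, 2.3, 0.2]
gripper_width: 23.4
gripper_force: 15.0
```

```bash
python3 - <<'E'
from h import *
b=grab('scene','sc5');s=env.state();print(s['ee_pos'],s['force'],s['time_s'])
f=b['frame'].astype(int);m=(f[...,2]>f[...,1]+50)&(f[...,0]>f[...,1]+10)&(f[...,0]<140);m[:, :235]=0;m[:,310:]=0;m[245:]=0
n,l,st,c=cv2.connectedComponentsWithStats(m.astype(np.uint8));i=1+st[1:,4].argmax();print(st[i],c[i])
print('gray'); g=cv2.cvtColor(b['frame'],cv2.COLOR_RGB2GRAY)
for r in range(200,222): print(r,g[r,224:250].tolist(), f[r,230:240,1].tolist() if 203<r<212 else '')
E
```

```text
[494.56683842 -62.82145708 126.78754032] [-3.30135346  1.23066618  1.90446011] 15.45
[ 242  186   56   34 1048] [269.35973282 204.74332061]
gray
200 [137, 140, 141, 158, 174, 160, 122, 129, 140, 141, 142, 141, 146, 166, 176, 216, 215, 203, 128, 84, 79, 80, 81, 80, 81, 81] 
201 [138, 138, 140, 158, 170, 166, 142, 140, 135, 135, 137, 163, 176, 218, 226, 229, 228, 215, 134, 85, 79, 80, 81, 80, 79, 80] 
202 [140, 139, 138, 160, 184, 167, 124, 112, 123, 144, 148, 216, 226, 230, 230, 230, 230, 225, 141, 86, 80, 78, 79, 79, 80, 81] 
203 [138, 139, 135, 168, 167, 151, 139, 137, 117, 169, 184, 223, 231, 231, 230, 230, 228, 222, 140, 84, 80, 79, 79, 82, 81, 78] 
204 [143, 143, 126, 187, 171, 160, 128, 103, 87, 103, 154, 221, 231, 231, 228, 227, 225, 215, 134, 84, 78, 80, 78, 80, 79, 78] [102, 67, 39, 60, 131, 222, 233, 233, 231, 230]
205 [144, 125, 103, 115, 111, 118, 103, 88, 73, 74, 123, 216, 230, 227, 225, 224, 220, 209, 133, 86, 80, 80, 80, 79, 79, 80] [42, 25, 18, 27, 94, 215, 232, 230, 228, 227]
206 [144, 109, 83, 82, 88, 88, 77, 68, 68, 80, 123, 204, 220, 222, 219, 216, 210, 196, 125, 8
[... 1574 characters left out ...]
 243, 239, 240, 242] 
217 [154, 148, 144, 141, 162, 157, 146, 129, 132, 135, 133, 134, 138, 141, 142, 150, 164, 184, 196, 200, 209, 212, 216, 227, 240, 245] 
218 [143, 143, 137, 135, 181, 189, 156, 146, 150, 139, 135, 135, 136, 137, 137, 137, 141, 143, 144, 155, 176, 189, 192, 199, 209, 213] 
219 [137, 137, 133, 131, 158, 164, 143, 149, 148, 139, 135, 136, 138, 139, 137, 136, 137, 137, 138, 144, 161, 162, 160, 161, 171, 191] 
220 [134, 134, 134, 135, 154, 160, 150, 144, 134, 130, 136, 137, 138, 137, 137, 136, 137, 138, 138, 141, 161, 166, 165, 156, 161, 178] 
221 [134, 134, 134, 136, 147, 144, 135, 121, 139, 127, 133, 138, 138, 137, 137, 138, 137, 140, 147, 150, 161, 168, 165, 158, 164, 193]
```

Request:
{"method": "send_rows", "body": {
  "grip": [-0.5, -0.2, 0.1, 0.1, 0.1, 0.1, 0.1, 0.1],
  "xyz": [
    [0, 0, 0],
    [0, 0, 0],
    [0, 0, 0],
    [0, 0, 0],
    [0, 0, 0.01],
    [0, 0, 0.04],
    [0, 0, 0.075],
    [0, 0, 0.11]
  ],
  "yaw": [0, 0, 0, 0, 0, 0, 0, 0]
}}

```text
time_s: 16.12
ee_pos: [498.0, -64.0, 237.8]
ee_rot: [-179.9, -0.0, 90.1]
force: [0.6, -0.4, -0.3]
gripper_width: 50.1
gripper_force: 0.0
```

Request:
{"method": "send_rows", "body": {
  "grip": [0.1, 0.1, 0.1, 0.1, 0.1, 0.1, 0.1, 0.1],
  "xyz": [
    [0, 0.03, 0],
    [-0.003, 0.065, 0],
    [-0.006, 0.1, 0],
    [-0.009, 0.135, 0],
    [-0.012, 0.17, 0],
    [-0.015, 0.205, 0],
    [-0.015, 0.235, 0],
    [-0.015, 0.235, 0]
  ],
  "yaw": [0, 0, 0, 0, 0, 0, 0, 0]
}}

```text
time_s: 16.78
ee_pos: [483.3, 175.8, 236.9]
ee_rot: [180.0, -0.2, 90.4]
force: [-0.3, -1.0, 0.2]
gripper_width: 50.3
gripper_force: 0.0
```

```bash
python3 - <<'E'
from h import *
eyes.grab_frame('wrist');d=grab('wrist','w4');s=env.state();print(s['ee_pos'],s['ee_rot'],s['time_s'])
f=d['frame'].astype(int);m=(f[...,0]>100)&(f[...,1]<.4*f[...,0])&(f[...,2]<.4*f[...,0])
n,l,st,c=cv2.connectedComponentsWithStats(m.astype(np.uint8));print([(st[i].tolist(),c[i].round(1).tolist()) for i in range(1,n) if st[i,4]>4])
O=np.array([534,10.3,0]);t=np.radians(1.65);x=np.array([np.cos(t),np.sin(t),0]);y=np.array([-np.sin(t),np.cos(t),0])
print('proj A',proj(d,O-75*x+254*y+[0,0,115]),'tip guess',proj(d,O-64*x+262*y+[0,0,119]))
i=1+st[1:,4].argmax();x0,y0,w,h=st[i][:4]
print(x0,y0)
for r in range(y0-3,y0+h+22): print(r,' '.join('%3d/%3d'%(f[r,q,0],f[r,q,1]) for q in range(x0-4,x0+w+5)))
E
```

```text
[483.25007407 171.8473002  236.68194242] [1.79999844e+02 3.40214170e-02 9.02521600e+01] 16.8833
[([293, 87, 27, 35, 337], [307.8, 103.7])]
proj A (np.float64(285.4477461155721), np.float64(131.62671197857492)) tip guess (np.float64(297.7625478420525), np.float64(120.76831103651251))
293 87
84  95/ 92 103/ 99 106/106 105/103 100/ 97 114/113 161/162 181/187 185/193 185/193 186/193 184/193 186/193 186/193 186/193 186/193 186/193 187/194 186/193 186/194 185/192 186/192 181/189 169/171 150/146 155/148 165/157 165/159 164/156 165/158 165/161 165/159 164/159 165/161 166/161 165/161
85  93/ 89 100/ 99 109/104 102/100 107/101 119/117 160/161 183/187 185/193 185/192 186/194 186/194 185/192 185/193 187/194 185/191 188/194 186/194 185/192 187/194 184/192 185/192 183/190 167/171 144/138 150/127 162/134 166/138 166/136 164/139 163/147 164/156 165/161 166/162 166/162 166/162
86  94/ 93 101/ 99 105/101 104/ 99 111/ 95 129/108 163/159 183/188 186/193 187/193 186/194 185/193 187/193 186/193 188/193 186/194 186/193 186/193 185/192 186/193 188/195 186/194 183/190 169/171 142/127 154/ 87 169/ 82 173/ 87 
[... 15994 characters left out ...]
/193 187/191 184/189 186/190 186/192 185/191 186/190 187/192 186/191 186/192 186/191 185/191 187/192 186/191 185/191
142 185/192 188/194 185/192 187/194 185/194 187/194 188/195 185/191 185/192 186/194 186/193 187/195 186/193 188/195 187/194 186/193 187/194 187/194 187/194 186/192 188/194 186/192 185/192 185/191 187/192 187/194 186/193 187/193 186/193 186/192 186/193 188/192 185/192 186/192 186/192 187/193
143 188/194 185/192 188/193 186/193 187/193 186/193 187/194 186/191 187/194 187/194 186/193 186/194 187/194 185/192 186/193 188/194 186/192 187/193 187/194 185/191 185/193 187/194 186/192 186/191 186/191 188/194 187/193 184/190 186/192 186/192 187/191 185/191 186/193 188/193 186/191 187/192
```

```bash
python3 - <<'E'
from h import *
w=load('w4');s=load('sc5')
O=np.array([534,10.3,0]);t=np.radians(1.65);x=np.array([np.cos(t),np.sin(t),0]);y=np.array([-np.sin(t),np.cos(t),0])
J=lambda p:np.array([(p-O)@x,(p-O)@y,p[2]]).round(1)
for z in(113,115,117,120): print(z,'edge',J(atz(w,311.5,131.2,z)),'tip',J(atz(w,311.5,122.5,z)))
print('tri tip',J(tri((w,311.5,122.5),(s,235.7,207.6))),J(tri((w,311.5,122.5),(s,235.7-.56,207.6-1.25))))
# edge of platform at the same x: scene edge line row 211.5 at col 235.7, slope -.5
for c in(237,238,239,240):
    r=211.5-.5*(c-235.7);print(c,J(tri((w,311.5,131.2),(s,c,r))),J(tri((w,311.5,131.2),(s,c-.56,r-1.25))))
E
```

```text
113 edge [-53.1 254.  113. ] tip [-52.9 261.  113. ]
115 edge [-53.  253.9 115. ] tip [-52.8 260.8 115. ]
117 edge [-53.  253.7 117. ] tip [-52.8 260.6 117. ]
120 edge [-52.9 253.5 120. ] tip [-52.7 260.3 120. ]
tri tip [-53.  261.  114.5] [-53.3 261.3 117.9]
237 [-54.  255.4 107.4] [-54.3 255.7 110.8]
238 [-53.2 254.3 108.8] [-53.6 254.7 112.1]
239 [-52.4 253.2 110.1] [-52.8 253.6 113.5]
240 [-51.7 252.2 111.5] [-52.  252.5 114.9]
```

Request:
{"method": "send_rows", "body": {
  "grip": [0.1, 0.1, 0.1, 0.1, 0.1, 0.1, 0.1, 0.1],
  "xyz": [
    [0, -0.03, 0],
    [0.003, -0.065, 0],
    [0.006, -0.1, 0],
    [0.009, -0.135, 0],
    [0.012, -0.17, 0],
    [0.015, -0.205, 0],
    [0.015, -0.235, 0],
    [0.015, -0.235, 0]
  ],
  "yaw": [0, 0, 0, 0, 0, 0, 0, 0]
}}

```text
time_s: 17.55
ee_pos: [497.8, -70.1, 236.7]
ee_rot: [-180.0, 0.2, 89.7]
force: [0.3, 0.9, 0.2]
gripper_width: 50.3
gripper_force: 0.0
```

```bash
python3 - <<'E'
from h import *
s=env.state();print(s['ee_pos'])
a=grab('scene','sc6');b=grab('side','s6')
O=[]
for n,d,x0,x1 in(('scene',a,300,400),('side',b,280,330)):
  f=d['frame'].astype(int)[:,x0:x1];m=(f[...,0]>90)&(f[...,1]<.4*f[...,0])&(f[...,2]<.4*f[...,0])
  nn,l,st,c=cv2.connectedComponentsWithStats(m.astype(np.uint8));i=1+st[1:,4].argmax();print(n,st[i]+[x0,0,0,0,0],c[i]+[x0,0]);O.append((d,*(c[i]+[x0,0])))
print('handle mid',tri(*O)+[1.7,2.2,.7])
E
```

```text
[497.76857263 -70.1140869  236.71033309]
scene [355 218  11  24 212] [359.68867925 229.96226415]
side [298 223  12  26 244] [303.61885246 235.72540984]
handle mid [499.65573286 -65.12613995 131.69541688]
```

Request:
{"method": "send_rows", "body": {
  "grip": [0.1, 0.1, 0.1, 0.1, 0.1, 0.1, 0.1, 0.1],
  "xyz": [
    [0, 0, -0.02],
    [0, 0, -0.04],
    [0, 0, -0.06],
    [0, 0, -0.08],
    [0, 0, -0.1],
    [0, 0, -0.11],
    [0, 0, -0.11],
    [0, 0, -0.11]
  ],
  "yaw": [0, 0, 0, 0, 0, 0, 0, 0]
}}

```text
time_s: 18.32
ee_pos: [498.2, -63.6, 126.8]
ee_rot: [-180.0, -0.0, 90.1]
force: [-0.7, 0.2, -0.3]
gripper_width: 50.0
gripper_force: 0.0
```

Request:
{"method": "send_rows", "body": {
  "grip": [-0.2, -0.4, -0.6, -0.8, -0.9, -0.9, -0.9, -0.9],
  "xyz": [
    [0, 0, 0],
    [0, 0, 0],
    [0, 0, 0],
    [0, 0, 0],
    [0, 0, 0],
    [0, 0, 0],
    [0, 0, 0],
    [0, 0, 0]
  ],
  "yaw": [0, 0, 0, 0, 0, 0, 0, 0],
  "grip_force": 15
}}

```text
time_s: 18.98
ee_pos: [498.4, -64.2, 126.7]
ee_rot: [180.0, 0.0, 90.1]
force: [0.5, -0.6, 2.1]
gripper_width: 23.8
gripper_force: 15.0
```

```bash
python3 - <<'E'
import numpy as np
p=lambda t:.083*np.array([np.cos(np.radians(t)),np.sin(np.radians(t))])
for t0,t1,n in((245,145,7),):
    print([[*(p(t0+(t1-t0)*k/n)-p(t0)).round(3).tolist(),0] for k in range(1,n+1)])
E
```

```text
[[-0.017, 0.011, 0], [-0.032, 0.026, 0], [-0.042, 0.044, 0], [-0.047, 0.064, 0], [-0.047, 0.085, 0], [-0.043, 0.105, 0], [-0.033, 0.123, 0]]
```

Request:
{"method": "send_rows", "body": {
  "grip": [-0.9, -0.9, -0.9, -0.9, -0.9, -0.9, -0.9, -0.9],
  "xyz": [
    [-0.017, 0.011, 0],
    [-0.032, 0.026, 0],
    [-0.042, 0.044, 0],
    [-0.047, 0.064, 0],
    [-0.047, 0.085, 0],
    [-0.043, 0.105, 0],
    [-0.033, 0.123, 0],
    [-0.033, 0.123, 0]
  ],
  "yaw": [0, 0, 0, 0, 0, 0, 0, 0]
}}

```text
time_s: 19.65
ee_pos: [465.5, 62.0, 127.3]
ee_rot: [-180.0, -0.1, 90.2]
force: [-4.2, 2.2, 6.6]
gripper_width: 23.6
gripper_force: 15.0
```

Request:
{"method": "send_rows", "body": {
  "grip": [-0.9, -0.9, -0.5, -0.2, 0.1, 0.1, 0.1, 0.1],
  "xyz": [
    [0, 0, 0],
    [0, 0, 0],
    [0, 0, 0],
    [0, 0, 0],
    [0, 0, 0],
    [0, 0, 0],
    [0, 0, 0.02],
    [0, 0, 0.04]
  ],
  "yaw": [0, 0, 0, 0, 0, 0, 0, 0]
}}

```text
time_s: 20.32
ee_pos: [464.1, 58.7, 165.8]
ee_rot: [-179.8, 0.0, 90.1]
force: [0.8, 0.5, -0.6]
gripper_width: 50.0
gripper_force: 0.0
```

Request:
{"method": "send_rows", "body": {
  "grip": [0.1, 0.1, 0.1, 0.1, 0.1, 0.1, 0.1, 0.1],
  "xyz": [
    [0, 0, 0.02],
    [0, 0, 0.05],
    [0, 0, 0.07],
    [0.003, 0.035, 0.07],
    [0.006, 0.065, 0.07],
    [0.006, 0.09, 0.07],
    [0.006, 0.09, 0.07],
    [0.006, 0.09, 0.07]
  ],
  "yaw": [0, 0, 0, 0, 0, 0, 0, 0]
}}

```text
time_s: 20.98
ee_pos: [471.0, 149.6, 236.0]
ee_rot: [-180.0, 0.0, 90.2]
force: [0.1, -0.4, -0.2]
gripper_width: 50.0
gripper_force: 0.0
```

```bash
python3 - <<'E'
from h import *
eyes.grab_frame('wrist');w=grab('wrist','w7');b=grab('scene','sc7');st0=env.state();print(st0['ee_pos'],st0['force'],st0['time_s'])
f=b['frame'].astype(int);m=(f[...,2]>f[...,1]+50)&(f[...,0]>f[...,1]+10)&(f[...,0]<140);m[:, :235]=0;m[:,310:]=0;m[245:]=0
n,l,st,c=cv2.connectedComponentsWithStats(m.astype(np.uint8));i=1+st[1:,4].argmax();print(st[i],c[i])
g=cv2.cvtColor(b['frame'],cv2.COLOR_RGB2GRAY)
for r in range(204,216): print(r,g[r,230:246].tolist(),f[r,230:240,0].tolist())
f=w['frame'].astype(int);print('edge col311',f[112:145,311,1].tolist(),f[112:145,311,0].tolist())
f=b['frame'].astype(int)[:,300:400];m=(f[...,0]>90)&(f[...,1]<.4*f[...,0])&(f[...,2]<.4*f[...,0]);ys,xs=np.nonzero(m);print('handle',xs.mean()+300,ys.mean(),len(xs))
E
```

```text
[470.97791478 148.11028491 236.2310984 ] [-0.34766855  0.7550841   0.23633532] 21.1333
[ 242  184   56   35 1052] [269.46387833 202.93536122]
204 [127, 104, 86, 103, 155, 221, 231, 230, 229, 228, 225, 216, 135, 87, 79, 80] [191, 191, 203, 211, 219, 237, 241, 240, 239, 238]
205 [103, 89, 72, 72, 126, 216, 230, 228, 225, 224, 220, 210, 133, 84, 81, 81] [249, 238, 203, 185, 204, 235, 240, 238, 236, 234]
206 [79, 69, 71, 83, 124, 203, 220, 222, 221, 217, 214, 209, 133, 86, 78, 77] [220, 193, 206, 221, 230, 240, 237, 234, 232, 229]
207 [66, 65, 84, 90, 107, 142, 184, 213, 213, 215, 225, 233, 156, 90, 79, 80] [186, 185, 241, 250, 252, 248, 233, 230, 227, 227]
208 [63, 63, 85, 104, 123, 133, 176, 211, 225, 239, 250, 249, 185, 99, 78, 81] [177, 171, 203, 227, 235, 207, 210, 227, 234, 245]
209 [66, 76, 117, 146, 178, 202, 226, 240, 250, 251, 251, 246, 181, 101, 80, 79] [174, 160, 178, 191, 216, 221, 233, 245, 252, 253]
210 [97, 100, 158, 193, 219, 233, 251, 251, 251, 248, 246, 242, 184, 107, 81, 80] [168, 141, 176, 207, 229, 239, 252, 253, 253, 251]
211 [136, 113, 143, 193, 244, 245, 247, 247
[... 326 characters left out ...]
, 168, 199, 214, 222, 228, 234, 244]
214 [127, 130, 142, 133, 147, 165, 185, 197, 200, 207, 213, 217, 227, 239, 244, 244] [135, 136, 150, 143, 157, 174, 194, 207, 209, 216]
215 [144, 120, 142, 138, 136, 139, 142, 141, 152, 169, 184, 190, 197, 208, 215, 220] [150, 126, 149, 147, 147, 149, 152, 151, 161, 178]
edge col311 [193, 193, 193, 192, 193, 192, 193, 193, 193, 192, 179, 155, 140, 127, 129, 133, 143, 157, 169, 172, 171, 171, 170, 171, 169, 168, 171, 169, 169, 170, 170, 171, 171] [186, 186, 185, 185, 187, 185, 186, 186, 185, 184, 172, 151, 138, 127, 131, 132, 139, 155, 166, 169, 169, 167, 167, 168, 167, 166, 168, 166, 167, 169, 166, 168, 168]
handle 305.7910447761194 222.83582089552237 201
```

```bash
python3 - <<'E'
from h import *
a=load('sc7');b=grab('side','s7')
f=b['frame'].astype(int)[:,270:340];m=(f[...,0]>90)&(f[...,1]<.4*f[...,0])&(f[...,2]<.4*f[...,0]);m[:150]=0;m[300:]=0
n,l,st,c=cv2.connectedComponentsWithStats(m.astype(np.uint8));i=1+st[1:,4].argmax();c=c[i]+[270,0];print(st[i])
p=tri((a,305.8,222.8),(b,*c))+[1.7,2.2,.7];v=p[:2]-[534,10.3]
print(p,np.hypot(*v),np.degrees(np.arctan2(v[1],v[0])))
ok=128<p[2]<142 and 74<np.hypot(*v)<92
if ok: print(env.job_done())
E
```

```text
[ 15 202  11  23 194]
[465.06451806  56.4977778  131.58437326] 82.9839463041182 146.17160237322238
the job is handed in; nothing more can be done
None
```

The job is handed in: the crank is seated on the shaft, wound about 2.3 turns clockwise and released, and by the cameras the platform top is level with the pointer (total rise about 36.5 mm); the judge's verdict was not returned.

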